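Clip the lid on a centrifuge bucket and set it on the balance

ROBOT

A 6-joint arm with a two-finger parallel gripper is mounted at the origin on the work surface. World frame = base frame: x ahead of the robot, y to its left, z up, the work surface at z = 0. Lengths are in m, angles in degrees, forces in N, time in s.
With the tool pointing down it reaches from about 0.375 to 0.9 m from the base axis. Payload 3.1 kg.
Tool frame: the origin (TCP) lies on the front face of the gripper's body, between the roots of the fingers; the fingertips stand 70 mm ahead of it and the grasp point (between the pads) lies 51 mm ahead of it (bot.tip_extent is the distance from the TCP to the fingertips, in m); z points along the fingers, x is the direction in which the jaws open and shut, and the axes are right-handed (so a half turn about z gives the same grasp; the last joint's range is limited). The gripper opens to 87 mm and grips with 3 to 60 N. Pads are 19 mm wide; open, the fingers measure 117 mm over their backs; the gripper's body (75 mm by 190 mm) begins 51 mm behind the grasp point.
Start: joints at [60.418, 30.224, 82.088, -0, 67.689, -10.227], TCP at [0.207, 0.59, 0.292] pointing down, gripper open.
Joint ranges: [-176.69, 176.69], [-43.24, 126.21], [12.49, 139.97], [-82, 262], [0, 151.66], [-163.58, 163.58]. Speed limits (degrees/s): [159.86, 159.86, 180, 180, 180, 180].

INTERFACE

Orientations are given as a 3x3 rotation matrix whose columns are the frame's x, y, z axes.
In Python, from rig import bot, viewer, ticket gives the robot as it stands. The module is installed in compiled form; this text tells all that it offers.
- The arm moves only by the tool arm_command, never from a script. Its argument "targets" is a list of rows, each an object with "rot": the turn, a rotation vector about the tool's x, y, z in degrees, a list of three; "offset": the shift along the tool's x, y, z in cm, a list of three; "gripper": the closure, from 0 (fully open) to 1 (shut). A call has 1 to 8 rows; each row is the pose to reach, as a shift and turn from the pose commanded when the call began, along the tool's axes at that moment; what a row does not reach only later rows make up. A row lasts 1/10 s, in which the tool goes at most 50 mm and 8.59 degrees, less where a joint would pass 70% of its speed; a pose out of reach is approached as far as the arm can. A call with a gripper value outside its range is refused whole. The fingers move at their own pace and stop on an object; the grip force is fixed at half the most. Time passes only in rows, so rows that repeat a pose let the fingers close. It gives the time, the measured TCP pose, the force and the opening at its end, in the units of the state.
- bot.read_state(): the state, without advancing time (a new reading comes with each control period).
- viewer.capture(name): name is "scene" or "side" or "wrist"; returns a dict with "frame" (480x640x3 uint8, red, green, blue), "fx", "fy", "cx", "cy" (pixels), "view" (4x4, takes a point from world to camera coordinates). Camera axes: x right, y down, z forward; pixel columns grow to the right and rows downward; lengths in m; the calibration is good to about 2 mm. A picture is of the moment at which its call begins. There is no depth.
- ticket.hand_in(): hands the job in, once; it reports no verdict.
The state is a dict: "time_s": time; "joint_positions": joint angles; "qvel": joint speeds; "tau": joint torques, N m; "position": TCP position; "tcp_rot": TCP orientation; "force": force on the tool from outside, world axes, zero at the start; "moment": the same for the moment, N m; "opening": opening from 0.0 (shut) to 1.0 (fully open).
Only numpy, scipy, OpenCV 4.12 (cv2) and the standard library are available. Lean on these libraries where they do the work, as an engineer would, in place of code of your own. Each camera call takes 0.05 s, during which the arm holds its last target. There are 200 camera calls.

TASK

Close the open metal centrifuge bucket with its clip-on lid where it stands on the bench: set the lid in the mouth and press it down, no harder than it needs, until both clip arms have snapped under the rim and the lid sits fully home. Then carry the closed bucket, kept upright, to the balance, stand it gently in the middle of the pan and let go. Leave the other things on the bench as they are.

Things in the scene. Friction and masses are not known exactly. Their poses are not given: they have to be found in the camera images.
- bucket: Open swing-out centrifuge bucket, plain aluminium, loose, upright on a set-down plate, about 0.45 kg (varies). Body 92 x 72 mm, 100 mm high; grooved bosses on its long sides (+y, -y). Six capped tubes stand inside, below 74 mm. Origin: centre of its underside, z up, x along its long side. Half a turn makes no difference.
- pad_top (a point): Centre of the top of the set-down plate on which the bucket stands: a grey laminate sheet, 150 x 130 mm, on a dark foam rubber cushion, 24 mm above the bench. It stays put and level, but is springy: it sinks some millimetres while one presses (about 1 mm more for each 3 N) and comes back.
- bucket_rim (a point): Centre of the bucket's mouth, level with the rim's top, 100 mm above the bucket's origin; axes as the bucket's. Mouth 84 mm (x) by 64 mm (y), free 24 mm deep. The rim is a lip 9 mm thick, bevelled outside from 93 x 73 mm at its top to 100 x 80 mm at its foot.
- lid: Clip-on lid, white plastic, loose, standing on its spigot, 0.17 kg. From the foot up: spigot 81 x 61 mm, 24 deep, lower 5 mm bevelled by 4; plate 100 x 80 x 5 with a rubber seal below; rib handle. A grey clip arm at each short end, out to x = +/-55 mm. Origin: centre of the spigot's foot; x along the handle; half a turn is the same. Home: origin 76 (pressed) to 77 mm (let go) above the bucket's.
- lid_handle (a point): Where to grip the lid: mid-handle, 53 mm above the lid's origin, axes as the lid's. The handle is a rib 54 mm long (x), 16 mm thick (y), from 29 to 65 mm above the origin: grip it across y. It also carries the closed bucket, which hangs on the arms. The lid is brittle: its push on the bucket must stay below 35 N.
- clip_a_hook (a point): Nose of the clip arm at the lid's +x end (arm 18 mm wide; tip 4 mm above the lid's foot, tab up to 53 mm). The arms meet the rim 11.5 mm above home. The push then rises from about 4 to 10-15 N (friction varies) until, 1 to 2 mm above the pressed home, both snap in and it drops by some newtons; then the plate meets the rim and the push rises past 18 N.
- clip_a (a joint): Angle of the clip arm at the lid's +x end: 0 closed (at rest, or snapped under the rim), about 0.14 at its widest while it passes the rim. Sprung shut.
- clip_b (a joint): The same for the clip arm at the lid's -x end.
- balance: The top-loading balance, white, fixed, 300 mm deep (along its x) and 210 mm wide, display sloping at its -x side. Origin: centre of its underside. It is delicate: the bucket's force on it must stay below 20 N (the closed bucket weighs 5 to 7 N).
- pan (a point): Centre of the top of the balance's square steel pan, 160 x 160 mm, 78 mm above the bench. Axes as the balance's.
- spatula: Thin steel spatula lying on the bench, 190 mm long (x), 5 mm high. A bystander. Origin: its middle, underneath.
- mate: The bucket's twin, already closed with its own lid, 141 mm to the top of its handle. A bystander: leave it. Origin: centre of its underside.
- beaker: Glass beaker, 70 mm wide, 92 mm high. A bystander: leave it. Origin: centre of its underside.
- flask: Three-necked glass flask in a cork ring, 84 mm wide at the ring, 160 mm high. A bystander. Origin: centre of the ring's underside.
- wash: White wash bottle, 72 mm wide, 170 mm high. A bystander. Origin: centre of its underside.
- jar: Amber reagent jar, 68 mm wide, 110 mm high. A bystander. Origin: centre of its underside.
- vial: Small capped vial, 28 mm wide, 55 mm high. A bystander. Origin: centre of its underside.
There are look-alikes about, which are no part of the job. Of the things that look like the part that bears pad_top, take the one that is farthest to the robot's left at the start. Leave any turquoise look-alike of the lid alone.

How it is judged (in metres and radians):
On the way:
1. the lid is home on the bucket, both clip arms snapped under the rim, while the bucket still stands on its plate on the bench (z of lid in the frame of bucket between 0.073 and 0.0785 m and horizontal distance between lid and bucket below 0.005 m and angle between the x axis of lid and the x axis of bucket, either way round below 0.1 rad and angle between the z axis of lid and the z axis of bucket, either way round below 0.05 rad and value of joint each of clip_a, clip_b below 0.04 rad and horizontal distance between bucket and pad_top below 0.05 m and height (world z) of bucket below 0.028 m), for 0.1 s.
At the end, for the whole second after the job is handed in: The bucket stands upright (within 3 degrees) and at rest on the pan, its centre within 30 mm of the pan's centre; the lid is home on it (within 2.5 mm of its seat, centred within 5 mm, square within 6 degrees) with both clip arms closed (below 0.04 rad); everything is let go (z of lid in the frame of bucket between 0.073 and 0.0785 m and horizontal distance between lid and bucket below 0.005 m and angle between the x axis of lid and the x axis of bucket, either way round below 0.1 rad and angle between the z axis of lid and the z axis of bucket, either way round below 0.05 rad and value of joint each of clip_a, clip_b below 0.04 rad and horizontal distance between bucket and pan below 0.03 m and z of bucket in the frame of pan between -0.006 and 0.006 m and angle between bucket's own z axis and vertical below 0.05 rad and linear speed of each of bucket, lid below 0.01 m/s); the robot touches nothing.
It fails at once if the lid is pushed on the bucket with more than 35 N (contact force between lid and bucket above 35 N).
It fails at once if the bucket bears on the balance with more than 20 N (contact force between bucket and balance above 20 N).
It fails at once if the bucket is tipped more than 20 degrees (angle between bucket's own z axis and vertical above 0.35 rad).
It fails at once if another thing on the bench is shifted by more than 20 mm (distance of any of spatula, mate, beaker, flask, wash, jar, vial from where it was at the start of the episode above 0.02 m).
It also fails if it takes over 53 s, if anything falls off the work surface, if the arm or the gripper's body presses on something with over 40 N, if the wrist force passes 120 N, or if a joint passes its speed limit or range.

## Working session

There is one attempt and no reset: what is moved stays moved. The work goes in short steps, Python scripts to look and compute and a tool call to move; the robot and the scene stay as the last step left them, time stands still between calls to the robot, and variables do not carry over. Pictures are saved under pics/ and viewed, about 8 in all and at most 12, crops included, and the job is handed in when it is done.

Besides the shell and the picture viewer there is one more tool, called as name([rows], argument=value, ...), one row to a line, values as JSON. arm_command: Moves the arm, as the interface text tells. Its arguments: {"type":"object","properties":{"targets":{"type":"array"}},"required":["targets"]}

```bash
mkdir -p pics
cat > h.py <<'E'
import numpy as np, cv2, json
from rig import bot, viewer
def snap(cam,name):
    c=viewer.capture(cam); np.savez(f'pics/{name}.npz',**c)
    cv2.imwrite(f'pics/{name}.png',c['frame'][:,:,::-1]); return c
def load(name): return np.load(f'pics/{name}.npz')
def proj(c,P):
    P=np.atleast_2d(P); q=(c['view']@np.c_[P,np.ones(len(P))].T).T
    return np.c_[c['fx']*q[:,0]/q[:,2]+c['cx'],c['fy']*q[:,1]/q[:,2]+c['cy']]
def ray(c,uv,z):
    V=np.linalg.inv(c['view']); d=V[:3,:3]@[(uv[0]-c['cx'])/c['fx'],(uv[1]-c['cy'])/c['fy'],1]
    o=V[:3,3]; return o+d*(z-o[2])/d[2]
E
python3 - <<'E'
from h import *
for n in ['scene','side','wrist']:
    c=snap(n,n+'0'); V=np.linalg.inv(c['view']); print(n,c['fx'],V[:3,3].round(3),V[:3,2].round(3))
s=bot.read_state(); print(s)
a=cv2.imread('pics/scene0.png');b=cv2.imread('pics/side0.png')
E
```

```text
scene 476.93284606648587 [ 1.658 -0.343  0.919] [-0.798  0.242 -0.552]
side 495.1014297105982 [ 0.01  -1.094  0.75 ] [ 0.357  0.803 -0.478]
wrist 334.88655861534323 [0.128 0.617 0.383] [ 0.288 -0.104 -0.952]
{'time_s': 0.15, 'joint_positions': array([ 6.04161341e+01,  3.02674349e+01,  8.21401272e+01, -1.95697702e-04,
        6.76894894e+01, -1.02266781e+01]), 'qvel': array([ 0.00300498, -0.11766162, -0.21739573,  0.0623619 , -0.15112893,
        0.01275344]), 'tau': array([ 1.47037801e-03, -4.40430236e+01, -1.76841635e+01,  6.33401843e-02,
        5.52734896e-02, -1.03849659e-04]), 'position': array([0.20690003, 0.58928159, 0.29148543]), 'tcp_rot': array([[ 3.31454329e-01,  9.43470897e-01, -8.33509157e-04],
       [ 9.43469791e-01, -3.31455244e-01, -1.47460439e-03],
       [-1.66751731e-03, -2.97626701e-04, -9.99998565e-01]]), 'force': array([ 0.01958385, -0.40349998, -0.0375785 ]), 'moment': array([-0.0429048 ,  0.02285209, -0.02133077]), 'opening': 0.997410877772022}
```

View pics/scene0.png

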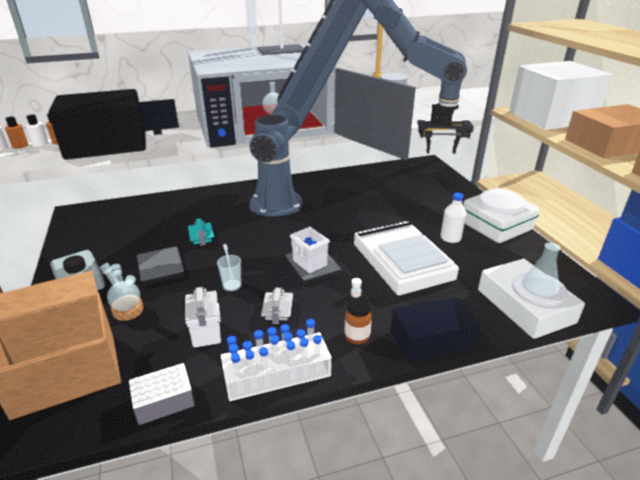

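View pics/side0.png

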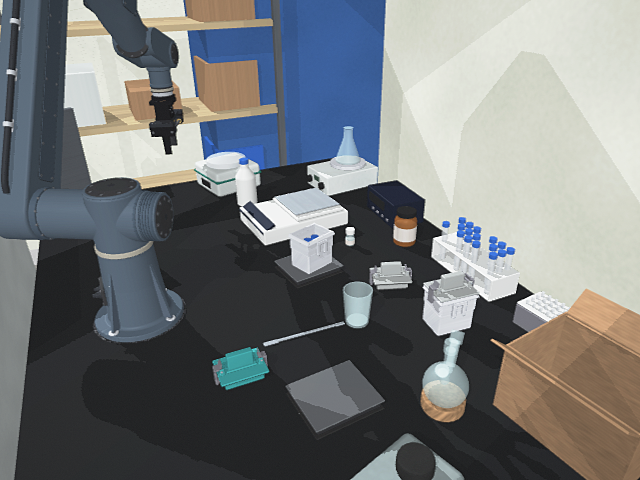

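Scene view candidates:
- **Lids:** white at (277,308), turquoise at (200,232, a look-alike), and the one on the mate at (203,300).
- **Plates:** the bucket's plate at (315,262), which is farthest to the robot's left, and an empty one at (160,265).
- **Buckets:** open at (310,252), and the closed mate at (203,320).

I choose the white loose lid and the bucket at (310,252). Next is a close crop of both views.

Run:
```python
from h import *
a=cv2.imread('pics/scene0.png')[215:335,230:350];b=cv2.imread('pics/side0.png')[215:305,265:425]
A=cv2.resize(a,(400,400),interpolation=cv2.INTER_CUBIC);B=cv2.resize(b,(800*400//450//1,400),interpolation=cv2.INTER_CUBIC)
B=cv2.resize(b,(400,225),interpolation=cv2.INTER_CUBIC);B=cv2.copyMakeBorder(B,0,175,0,0,0)
cv2.imwrite('pics/crop1.png',np.hstack([A,B]))
sc=load('scene0');sd=load('side0')
print('lid',ray(sc,(277,296),.06),ray(sd,(390,268),.06))
print('bucket',ray(sc,(310,243),.124),ray(sd,(311,238),.124))
print('pan',ray(sc,(414,252),.078),ray(sd,(310,204),.078))
print('mate',ray(sc,(203,300),.1),ray(sd,(450,288),.1))
print('beaker',ray(sc,(230,285),0),ray(sd,(357,322),0))
```

```text
lid [ 0.63910087 -0.14567606  0.06      ] [ 0.62224393 -0.15873963  0.06      ]
bucket [ 0.50234473 -0.00770727  0.124     ] [ 0.45481382 -0.02685461  0.124     ]
pan [0.58175069 0.30473688 0.078     ] [0.57665971 0.26675758 0.078     ]
mate [ 0.643605   -0.34530105  0.1       ] [ 0.6662303  -0.34701068  0.1       ]
beaker [ 0.4727458  -0.25826589  0.        ] [ 0.47486293 -0.25516771  0.        ]
```

View pics/crop1.png

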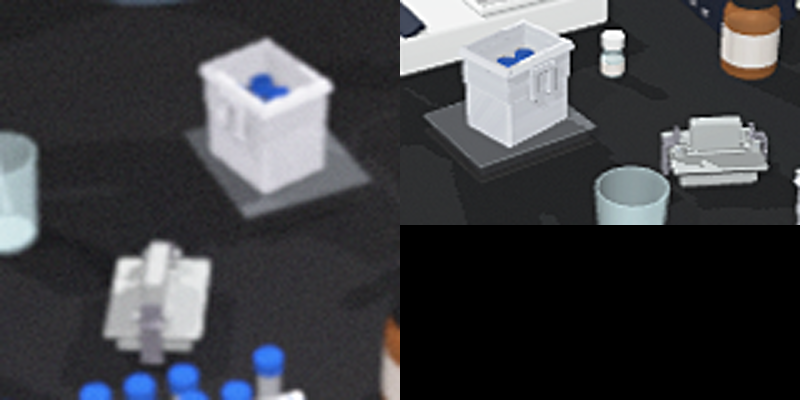

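The crop shows the white lid with its grey clip arms and the open bucket with blue tube caps on its plate, so the choice holds. Next I fit the poses from the corners.

```bash
cat >> h.py <<'E'
from scipy.optimize import least_squares
def fitrect(obs,x0):
    # obs: list of (cam, uv Nx2, local pts Nx3 (world z)); solves x,y,yaw
    def r(p):
        c,s=np.cos(p[2]),np.sin(p[2]); o=[]
        for cam,uv,L in obs:
            L=np.array(L,float); W=np.c_[p[0]+c*L[:,0]-s*L[:,1],p[1]+s*L[:,0]+c*L[:,1],L[:,2]]
            o.append((proj(cam,W)-uv).ravel())
        return np.concatenate(o)
    f=least_squares(r,x0,loss='soft_l1',f_scale=2); return f.x,r(f.x).round(1)
def rect(a,b,z): return [[a/2,b/2,z],[-a/2,b/2,z],[-a/2,-b/2,z],[a/2,-b/2,z]]
E
python3 - <<'E'
from h import *
sc=load('scene0');sd=load('side0')
cs=lambda a:[(230+u*.3,215+v*.3) for u,v in a]
cd=lambda a:[(265+(u-400)*.4,215+v*.4) for u,v in a]
# order unknown cyc: try yaw starts and both rotations
S=cs([(202,70),(266,40),(331,88),(266,122)]);D=cd([(573,47),(508,62),(462,38),(520,22)])
# scene left = -y side ; world direction of each
for n,p in (('S',S),('D',D)):
    c=sc if n=='S' else sd
    print(n,[ray(c,q,.122)[:2].round(3) for q in p])
L=cs([(118,258),(212,260),(207,338),(105,336)])
print([ray(sc,q,.027)[:2].round(3) for q in L])
LD=cd([(663,163),(672,150),(752,140),(767,165)])
print([ray(sd,q,.027)[:2].round(3) for q in LD])
print('handle', [ray(sd,q,.065)[:2].round(3) for q in cd([(690,122),(740,118)])],[ray(sc,q,.065)[:2].round(3) for q in cs([(160,243),(157,270)])])
print('pan',[ray(sc,q,.078)[:2].round(3) for q in [(375,243),(428,233),(452,260),(397,274)]])
E
```

```text
S [array([ 0.443, -0.053]), array([0.41 , 0.019]), array([0.509, 0.052]), array([ 0.543, -0.021])]
D [array([ 0.522, -0.029]), array([ 0.446, -0.029]), array([0.421, 0.043]), array([0.494, 0.051])]
[array([ 0.574, -0.167]), array([ 0.601, -0.089]), array([ 0.698, -0.119]), array([ 0.67 , -0.198])]
[array([ 0.573, -0.144]), array([ 0.594, -0.126]), array([ 0.682, -0.146]), array([ 0.67 , -0.194])]
handle [array([ 0.607, -0.137]), array([ 0.659, -0.153])] [array([ 0.611, -0.136]), array([ 0.645, -0.147])]
pan [array([0.498, 0.21 ]), array([0.496, 0.399]), array([0.655, 0.394]), array([0.669, 0.206])]
```

arm_command([
  {"rot": [0, 0, 0], "offset": [-44.5, 52.5, 0], "gripper": 0},
  {"rot": [0, 0, 0], "offset": [-44.5, 52.5, 0], "gripper": 0},
  {"rot": [0, 0, 0], "offset": [-44.5, 52.5, 0], "gripper": 0},
  {"rot": [0, 0, 0], "offset": [-44.5, 52.5, 0], "gripper": 0},
  {"rot": [0, 0, 0], "offset": [-44.5, 52.5, 0], "gripper": 0},
  {"rot": [0, 0, 0], "offset": [-44.5, 52.5, 0], "gripper": 0},
  {"rot": [0, 0, 0], "offset": [-44.5, 52.5, 0], "gripper": 0},
  {"rot": [0, 0, 0], "offset": [-44.5, 52.5, 0], "gripper": 0},
])

```text
time_s: 0.95
position: [0.4099, 0.2427, 0.2923]
tcp_rot: [[0.331, 0.944, 0.0], [0.944, -0.331, 0.0], [0.0, 0.0, -1.0]]
force: [0.5, 1.1, -0.3]
opening: 0.998
```

arm_command([
  {"rot": [0, 0, 0], "offset": [-25.5, 24.9, 0], "gripper": 0},
  {"rot": [0, 0, 0], "offset": [-25.5, 24.9, 0], "gripper": 0},
  {"rot": [0, 0, 0], "offset": [-25.5, 24.9, 0], "gripper": 0},
  {"rot": [0, 0, 0], "offset": [-25.5, 24.9, 0], "gripper": 0},
  {"rot": [0, 0, 0], "offset": [-25.5, 24.9, 0], "gripper": 0},
  {"rot": [0, 0, 0], "offset": [-25.5, 24.9, 0], "gripper": 0},
  {"rot": [0, 0, 0], "offset": [-25.5, 24.9, 0], "gripper": 0},
  {"rot": [0, 0, 0], "offset": [-25.5, 24.9, 0], "gripper": 0},
])

```text
time_s: 1.75
position: [0.5625, -0.0842, 0.2922]
tcp_rot: [[0.336, 0.942, 0.004], [0.942, -0.336, -0.003], [-0.002, 0.005, -1.0]]
force: [-0.6, 0.1, 0.1]
opening: 0.999
```

Run:
```python
from h import *
s=bot.read_state(); print(s['position'],s['tcp_rot'])
c=snap('wrist','w1'); print(proj(c,[[.636,-.143,.065],[.476,0,.124]]))
```

```text
[ 0.56254324 -0.08423222  0.29224432] [[ 0.33630697  0.94174455  0.00384958]
 [ 0.941751   -0.33629655 -0.00311315]
 [-0.00163719  0.00467232 -0.99998774]]
[[291.36528717 304.69554058]
 [390.5318682   96.1435168 ]]
```

View pics/w1.png

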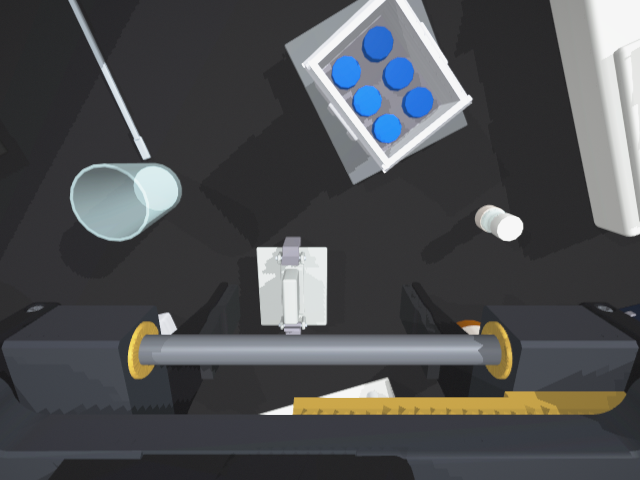

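The wrist view shows the lid with plate corners at about (257,247), (327,247), (326,325) and (261,325). The bucket's rim corners are about (305,66), (470,100), (386,170). The beaker is at (125,200) and the vial at (500,222).

Run:
```python
from h import *
w=load('w1'); sc=load('scene0')
f=lambda q,z:[ray(w,p,z)[:2].round(4) for p in q]
print('lid',f([(257,247),(327,247),(326,325),(261,325)],.029))
print('handle ends mid',f([(291,271),(290,322)],.065))
R=[(305,66),(470,100),(386,170)]
print('rim',f(R,.119)); 
a=f(R,.119); v1=a[2]-a[0];v2=a[1]-a[2]; print(np.hypot(*v1),np.hypot(*v2),'ctr',(a[0]+a[1])/2,np.degrees(np.arctan2(v1[1],v1[0])),np.degrees(np.arctan2(v2[1],v2[0])))
x0=[.635,-.143,-.3]
print(fitrect([(w,[(257,247),(327,247),(326,325),(261,325)],[[-.05,-.04,.029],[-.05,.04,.029],[.05,.04,.029],[.05,-.04,.029]])],x0))
print('vial',f([(510,229)],.055),'pan edge')
im=cv2.imread('pics/w1.png'); g=cv2.resize(im[235:335,245:345],(400,400),interpolation=cv2.INTER_CUBIC);h=cv2.resize(im[0:180,280:480],(444,400),interpolation=cv2.INTER_CUBIC)
cv2.imwrite('pics/crop2.png',np.hstack([g,h])[:,:800])
```

```text
lid [array([ 0.5729, -0.163 ]), array([ 0.5992, -0.0892]), array([ 0.6931, -0.1233]), array([ 0.6666, -0.1975])]
handle ends mid [array([ 0.5996, -0.1293]), array([ 0.6551, -0.152 ])]
rim [array([ 0.4365, -0.0506]), array([0.4979, 0.0549]), array([ 0.5255, -0.0167])]
0.0952376501180074 0.07673538948881407 ctr [0.4672  0.00215] 20.85178091690424 111.08039707992252
(array([ 0.63299855, -0.14324828, -0.34719856]), array([-0.9, -0.2,  0.6,  0.1,  0.6,  0.2, -0.4, -0.1]))
vial [array([0.635 , 0.0951])] pan edge
```

View pics/crop2.png

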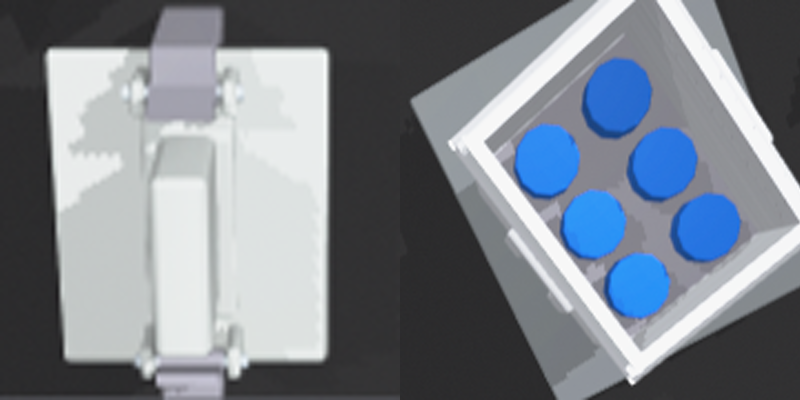

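arm_command([
  {"rot": [0, 0, 0], "offset": [-3.2, 8.6, 5], "gripper": 0},
  {"rot": [0, 0, 0], "offset": [-3.2, 8.6, 10], "gripper": 0},
  {"rot": [0, 0, 0], "offset": [-3.2, 8.6, 13], "gripper": 0},
  {"rot": [0, 0, 0], "offset": [-3.2, 8.6, 13], "gripper": 0},
  {"rot": [0, 0, 0], "offset": [-3.2, 8.6, 13], "gripper": 0},
])

```text
time_s: 2.3
position: [0.6282, -0.1356, 0.1592]
tcp_rot: [[0.331, 0.944, -0.007], [0.944, -0.331, 0.003], [0.001, -0.008, -1.0]]
force: [-0.3, -0.0, -0.2]
opening: 0.999
```

Run:
```python
from h import *
s=bot.read_state(); print(s['time_s'],s['position'],s['tcp_rot'].round(4))
c=snap('wrist','w2'); snap('side','s2')
print(proj(c,[[.633,-.1432,.065]]))
```

```text
2.3 [ 0.62818304 -0.13562989  0.15921807] [[ 3.309e-01  9.436e-01 -7.300e-03]
 [ 9.437e-01 -3.309e-01  3.200e-03]
 [ 7.000e-04 -7.900e-03 -1.000e+00]]
[[310.56319046 292.74214076]]
```

View pics/w2.png

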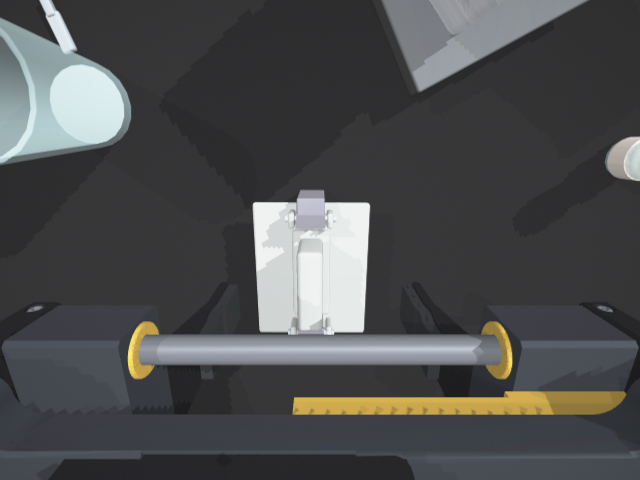

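Lid plate corners sit at about (253,203), (370,203), (364,332) and (260,332), and its handle is centred near u=311, slightly left of the finger midline at 320.

Run:
```python
from h import *
w=load('w2'); s=bot.read_state(); print(s['time_s'],s['position'])
x,r=fitrect([(w,[(253,203),(370,203),(364,332),(260,332)],[[-.05,-.04,.029],[-.05,.04,.029],[.05,.04,.029],[.05,-.04,.029]])],[.633,-.143,-.34]); print(x,np.degrees(x[2]),r)
d=np.array([x[0],x[1],.104])-s['position']; print('offset cm',(s['tcp_rot'].T@d*100).round(2), 'yaw tool',np.degrees(np.arctan2(s['tcp_rot'][1,0],s['tcp_rot'][0,0])))
```

```text
2.4 [ 0.63000506 -0.13605985  0.16336712]
[ 0.63377965 -0.14354487 -0.33944511] -19.448772132772053 [-1.2 -0.6  1.  -0.3  0.7  0.8 -0.5  0.6]
offset cm [-0.58  0.6   5.94] yaw tool 70.70641326080855
```

arm_command([
  {"rot": [0, 0, 0], "offset": [-0.6, 0.6, 1], "gripper": 0},
  {"rot": [0, 0, 0], "offset": [-0.6, 0.6, 3], "gripper": 0},
  {"rot": [0, 0, 0], "offset": [-0.6, 0.6, 5], "gripper": 0},
  {"rot": [0, 0, 0], "offset": [-0.6, 0.6, 5.9], "gripper": 0},
  {"rot": [0, 0, 0], "offset": [-0.6, 0.6, 5.9], "gripper": 0},
  {"rot": [0, 0, 0], "offset": [-0.6, 0.6, 5.9], "gripper": 0},
])

```text
time_s: 3.0
position: [0.6345, -0.1451, 0.1044]
tcp_rot: [[0.331, 0.944, 0.002], [0.944, -0.331, -0.001], [-0.0, 0.002, -1.0]]
force: [0.3, 0.2, -0.6]
opening: 1.0
```

arm_command([
  {"rot": [0, 0, 0], "offset": [0, 0, 0], "gripper": 1},
  {"rot": [0, 0, 0], "offset": [0, 0, 0], "gripper": 1},
  {"rot": [0, 0, 0], "offset": [0, 0, 0], "gripper": 1},
  {"rot": [0, 0, 0], "offset": [0, 0, 0], "gripper": 1},
  {"rot": [0, 0, 0], "offset": [0, 0, 0], "gripper": 1},
  {"rot": [0, 0, 0], "offset": [0, 0, 0], "gripper": 1},
])

```text
time_s: 3.6
position: [0.6339, -0.1449, 0.1032]
tcp_rot: [[0.331, 0.944, -0.0], [0.944, -0.331, -0.0], [-0.0, -0.0, -1.0]]
force: [0.7, -0.6, -0.5]
opening: 0.537
```

arm_command([
  {"rot": [0, 0, 0], "offset": [0, 0, 0], "gripper": 1},
  {"rot": [0, 0, 0], "offset": [0, 0, 0], "gripper": 1},
  {"rot": [0, 0, 0], "offset": [0, 0, 0], "gripper": 1},
  {"rot": [0, 0, 0], "offset": [0, 0, 0], "gripper": 1},
  {"rot": [0, 0, 0], "offset": [0, 0, 0], "gripper": 1},
  {"rot": [0, 0, 0], "offset": [0, 0, 0], "gripper": 1},
])

```text
time_s: 4.2
position: [0.6339, -0.1448, 0.1032]
tcp_rot: [[0.331, 0.943, -0.0], [0.943, -0.331, 0.0], [0.0, -0.0, -1.0]]
force: [1.0, 0.4, -0.5]
opening: 0.184
```

Run:
```python
from h import *
s=bot.read_state(); print(s['time_s'],s['position'],s['opening'],s['force'])
```

```text
4.2 [ 0.6338839  -0.14480847  0.10318855] 0.18418273418242595 [ 1.01347374  0.37239862 -0.5260669 ]
```

arm_command([
  {"rot": [0, 0, 0], "offset": [0, 0, -2], "gripper": 1},
  {"rot": [0, 0, 0], "offset": [0, 0, -5], "gripper": 1},
  {"rot": [0, 0, 0], "offset": [0, 0, -9], "gripper": 1},
  {"rot": [0, 0, -8], "offset": [2, -2, -13], "gripper": 1},
  {"rot": [0, 0, -16], "offset": [5, -4.5, -16], "gripper": 1},
  {"rot": [0, 0, -24], "offset": [8, -7, -19], "gripper": 1},
  {"rot": [0, 0, -32], "offset": [11, -10, -19.7], "gripper": 1},
  {"rot": [0, 0, -40], "offset": [14.6, -13, -19.7], "gripper": 1},
])

```text
time_s: 5.0
position: [0.5595, 0.0366, 0.3022]
tcp_rot: [[-0.357, 0.934, 0.004], [0.934, 0.357, -0.001], [-0.002, 0.003, -1.0]]
force: [1.0, 0.4, -1.5]
opening: 0.181
```

arm_command([
  {"rot": [0, 0, 0], "offset": [0, 0, 0], "gripper": 1},
  {"rot": [0, 0, 0], "offset": [0, 0, 0], "gripper": 1},
  {"rot": [0, 0, 0], "offset": [0, 0, 0], "gripper": 1},
])

```text
time_s: 5.3
position: [0.5601, 0.0352, 0.3001]
tcp_rot: [[-0.352, 0.936, 0.0], [0.936, 0.352, -0.001], [-0.001, 0.0, -1.0]]
force: [-0.4, -0.4, -1.3]
opening: 0.184
```

Run:
```python
from h import *
c=snap('wrist','w3')
s=bot.read_state(); print(s['time_s'],s['position'],s['opening'],s['force'],s['tcp_rot'].round(3))
```

```text
5.35 [0.56018559 0.03488191 0.29999379] 0.17877076408370568 [ 0.05155579 -0.67409839 -1.95311848] [[-0.351  0.936  0.   ]
 [ 0.936  0.351 -0.   ]
 [-0.    -0.    -1.   ]]
```

View pics/w3.png

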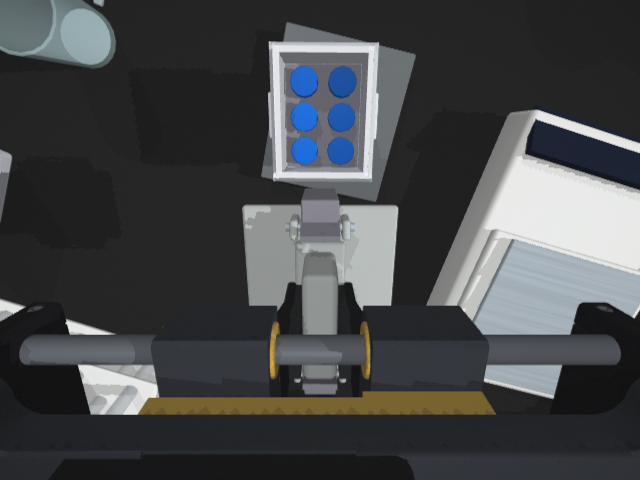

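Picture 7 shows the lid held squarely, with the far edge of its plate at row 206 from u=243 to 398. The bucket rim corners are near (270,43), (378,44), (372,181) and (275,179), and the bucket looks well aligned with the tool. The balance is to the right.

Run:
```python
from h import *
im=cv2.imread('pics/w3.png'); cv2.imwrite('pics/crop3.png',np.hstack([cv2.resize(im[35:190,258:388],(504,600),interpolation=cv2.INTER_CUBIC)]))
w=load('w3');s=bot.read_state();R=s['tcp_rot'];p=s['position']
for q in [(243,206),(398,206)]: print('lid edge tool', (R.T@(ray(w,q,p[2]-.1032+.029)-p)).round(4))
```

```text
lid edge tool [-0.0387 -0.0504  0.0742]
lid edge tool [ 0.0393 -0.0504  0.0742]
```

View pics/crop3.png

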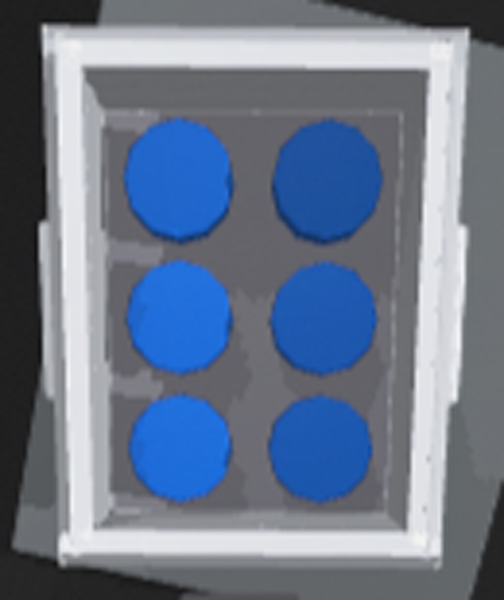

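Run:
```python
from h import *
w=load('w3');s=bot.read_state();R=s['tcp_rot'];p=s['position']
C=lambda a:[(258+u/3.877-.37,35+v/3.871-.37) for u,v in a]
O=C([(42,28),(468,30),(440,566),(60,562)]);I=C([(82,68),(428,68),(408,530),(95,530)])
L=lambda a,b,z:[[-a/2,-b/2,z],[-a/2,b/2,z],[a/2,b/2,z],[a/2,-b/2,z]]
for nm,o in (('O',[(w,O,L(.1,.08,.115))]),('I',[(w,I,L(.084,.064,.124))]),('both',[(w,O,L(.1,.08,.115)),(w,I,L(.084,.064,.124))])):
    x,r=fitrect(o,[.47,0,.36]); d=np.array([x[0],x[1],0])-p; print(nm,x.round(4),np.degrees(x[2]).round(2),r,'tool xy cm',(R.T@d*100).round(2)[:2])
print('tool yaw-90',np.degrees(np.arctan2(R[1,0],R[0,0]))-90, p)
```

```text
O [0.4668 0.002  0.3524] 20.19 [ 0.  -0.3 -0.  -0.  -0.2  0.   0.2  0.4] tool xy cm [ 0.22 -9.9 ]
I [0.467  0.0022 0.3563] 20.41 [-0.5 -0.5  0.3 -0.3  0.4  0.7 -0.2  0.4] tool xy cm [ 0.23 -9.87]
both [0.4669 0.0021 0.354 ] 20.28 [-0.  -0.  -0.1  0.1 -0.   0.1  0.4  0.6 -0.5 -0.9  0.4 -0.3  0.2  0.6
 -0.4  0.1] tool xy cm [ 0.22 -9.88]
tool yaw-90 20.554910606901032 [0.56018559 0.03488191 0.29999379]
```

arm_command([
  {"rot": [0, 0, 0], "offset": [0.2, -4.5, 0], "gripper": 1},
  {"rot": [0, 0, 0], "offset": [0.2, -9, 0], "gripper": 1},
  {"rot": [0, 0, 0], "offset": [0.2, -9.9, 2], "gripper": 1},
  {"rot": [0, 0, 0], "offset": [0.2, -9.9, 4.5], "gripper": 1},
  {"rot": [0, 0, 0], "offset": [0.2, -9.9, 6.2], "gripper": 1},
  {"rot": [0, 0, 0], "offset": [0.2, -9.9, 6.2], "gripper": 1},
  {"rot": [0, 0, 0], "offset": [0.2, -9.9, 6.2], "gripper": 1},
  {"rot": [0, 0, 0], "offset": [0.2, -9.9, 6.2], "gripper": 1},
])

```text
time_s: 6.15
position: [0.4673, 0.0022, 0.239]
tcp_rot: [[-0.352, 0.936, 0.002], [0.936, 0.352, -0.001], [-0.001, 0.002, -1.0]]
force: [-0.4, 0.3, -0.7]
opening: 0.179
```

Run:
```python
from h import *
s=bot.read_state(); print(s['time_s'],s['position'],s['force'],s['moment'],s['tcp_rot'].round(3))
a=snap('scene','sc4')['frame'];b=snap('side','sd4')['frame']
g=cv2.resize(a[170:290,250:370],(400,400),interpolation=cv2.INTER_CUBIC);h=cv2.resize(b[165:285,250:370],(400,400),interpolation=cv2.INTER_CUBIC)
cv2.imwrite('pics/crop4.png',np.hstack([g,h])[:,:,::-1])
```

```text
6.15 [0.46729466 0.00220868 0.23895408] [-0.39545592  0.33186505 -0.70171944] [ 0.02806053  0.0490409  -0.03945811] [[-0.352  0.936  0.002]
 [ 0.936  0.352 -0.001]
 [-0.001  0.002 -1.   ]]
```

View pics/crop4.png

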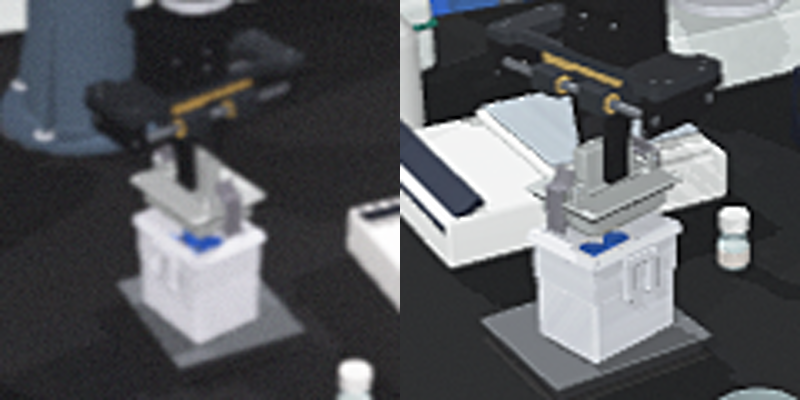

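Picture 9: the lid is centred above the mouth in both views and squarely aligned. I lower it slowly into the mouth.

arm_command([
  {"rot": [0, 0, 0], "offset": [0, 0, 0.6], "gripper": 1},
  {"rot": [0, 0, 0], "offset": [0, 0, 1.0], "gripper": 1},
  {"rot": [0, 0, 0], "offset": [0, 0, 1.3], "gripper": 1},
  {"rot": [0, 0, 0], "offset": [0, 0, 1.6], "gripper": 1},
  {"rot": [0, 0, 0], "offset": [0, 0, 1.6], "gripper": 1},
])

```text
time_s: 6.75
position: [0.466, 0.003, 0.2217]
tcp_rot: [[-0.353, 0.936, -0.001], [0.936, 0.353, 0.0], [0.001, -0.001, -1.0]]
force: [-0.1, 0.2, -1.7]
opening: 0.18
```

arm_command([
  {"rot": [0, 0, 0], "offset": [0, 0, 0.2], "gripper": 1},
  {"rot": [0, 0, 0], "offset": [0, 0, 0.4], "gripper": 1},
  {"rot": [0, 0, 0], "offset": [0, 0, 0.6], "gripper": 1},
  {"rot": [0, 0, 0], "offset": [0, 0, 0.6], "gripper": 1},
  {"rot": [0, 0, 0], "offset": [0, 0, 0.6], "gripper": 1},
])

```text
time_s: 7.25
position: [0.4663, 0.0029, 0.2162]
tcp_rot: [[-0.353, 0.936, -0.0], [0.936, 0.353, 0.0], [0.0, -0.0, -1.0]]
force: [0.1, 0.4, -1.4]
opening: 0.182
```

arm_command([
  {"rot": [0, 0, 0], "offset": [0, 0, 0.2], "gripper": 1},
  {"rot": [0, 0, 0], "offset": [0, 0, 0.4], "gripper": 1},
  {"rot": [0, 0, 0], "offset": [0, 0, 0.4], "gripper": 1},
  {"rot": [0, 0, 0], "offset": [0, 0, 0.4], "gripper": 1},
])

```text
time_s: 7.65
position: [0.4669, 0.0027, 0.2127]
tcp_rot: [[-0.353, 0.936, 0.002], [0.936, 0.353, -0.0], [-0.001, 0.001, -1.0]]
force: [0.6, 1.2, 3.7]
opening: 0.182
```

arm_command([
  {"rot": [0, 0, 0], "offset": [0, 0, 0.2], "gripper": 1},
  {"rot": [0, 0, 0], "offset": [0, 0, 0.4], "gripper": 1},
  {"rot": [0, 0, 0], "offset": [0, 0, 0.4], "gripper": 1},
  {"rot": [0, 0, 0], "offset": [0, 0, 0.4], "gripper": 1},
])

```text
time_s: 8.05
position: [0.4668, 0.0027, 0.2087]
tcp_rot: [[-0.353, 0.936, 0.002], [0.936, 0.353, -0.0], [-0.001, 0.001, -1.0]]
force: [0.0, -0.1, 6.6]
opening: 0.181
```

arm_command([
  {"rot": [0, 0, 0], "offset": [0, 0, 0.15], "gripper": 1},
  {"rot": [0, 0, 0], "offset": [0, 0, 0.3], "gripper": 1},
  {"rot": [0, 0, 0], "offset": [0, 0, 0.3], "gripper": 1},
  {"rot": [0, 0, 0], "offset": [0, 0, 0.3], "gripper": 1},
])

```text
time_s: 8.45
position: [0.4669, 0.0027, 0.206]
tcp_rot: [[-0.353, 0.936, 0.002], [0.936, 0.353, -0.001], [-0.001, 0.002, -1.0]]
force: [0.9, 0.4, 7.8]
opening: 0.18
```

arm_command([
  {"rot": [0, 0, 0], "offset": [0, 0, 0.15], "gripper": 1},
  {"rot": [0, 0, 0], "offset": [0, 0, 0.3], "gripper": 1},
  {"rot": [0, 0, 0], "offset": [0, 0, 0.3], "gripper": 1},
  {"rot": [0, 0, 0], "offset": [0, 0, 0.3], "gripper": 1},
])

```text
time_s: 8.85
position: [0.4671, 0.0026, 0.2032]
tcp_rot: [[-0.353, 0.936, 0.003], [0.936, 0.353, -0.001], [-0.002, 0.002, -1.0]]
force: [0.4, 0.1, 9.6]
opening: 0.177
```

arm_command([
  {"rot": [0, 0, 0], "offset": [0, 0, 0.1], "gripper": 1},
  {"rot": [0, 0, 0], "offset": [0, 0, 0.2], "gripper": 1},
  {"rot": [0, 0, 0], "offset": [0, 0, 0.2], "gripper": 1},
  {"rot": [0, 0, 0], "offset": [0, 0, 0.2], "gripper": 1},
])

```text
time_s: 9.25
position: [0.4671, 0.0026, 0.2016]
tcp_rot: [[-0.353, 0.936, 0.003], [0.936, 0.353, -0.001], [-0.002, 0.002, -1.0]]
force: [0.1, -0.1, 13.6]
opening: 0.184
```

arm_command([
  {"rot": [0, 0, 0], "offset": [0, 0, 0.1], "gripper": 1},
  {"rot": [0, 0, 0], "offset": [0, 0, 0.15], "gripper": 1},
  {"rot": [0, 0, 0], "offset": [0, 0, 0.15], "gripper": 1},
  {"rot": [0, 0, 0], "offset": [0, 0, 0.15], "gripper": 1},
])

```text
time_s: 9.65
position: [0.4671, 0.0026, 0.1999]
tcp_rot: [[-0.353, 0.936, 0.003], [0.936, 0.353, -0.001], [-0.002, 0.002, -1.0]]
force: [0.1, 0.3, 10.7]
opening: 0.183
```

arm_command([
  {"rot": [0, 0, 0], "offset": [0, 0, 0.1], "gripper": 1},
  {"rot": [0, 0, 0], "offset": [0, 0, 0.1], "gripper": 1},
  {"rot": [0, 0, 0], "offset": [0, 0, 0.1], "gripper": 1},
])

```text
time_s: 9.95
position: [0.4671, 0.0026, 0.199]
tcp_rot: [[-0.353, 0.936, 0.003], [0.936, 0.353, -0.001], [-0.002, 0.002, -1.0]]
force: [0.0, 1.6, 12.2]
opening: 0.18
```

arm_command([
  {"rot": [0, 0, 0], "offset": [0, 0, 0.1], "gripper": 1},
  {"rot": [0, 0, 0], "offset": [0, 0, 0.1], "gripper": 1},
  {"rot": [0, 0, 0], "offset": [0, 0, 0.1], "gripper": 1},
])

```text
time_s: 10.25
position: [0.4671, 0.0026, 0.1982]
tcp_rot: [[-0.353, 0.936, 0.003], [0.936, 0.353, -0.001], [-0.002, 0.002, -1.0]]
force: [-0.5, 0.4, 14.3]
opening: 0.179
```

arm_command([
  {"rot": [0, 0, 0], "offset": [0, 0, 0.1], "gripper": 1},
  {"rot": [0, 0, 0], "offset": [0, 0, 0.1], "gripper": 1},
  {"rot": [0, 0, 0], "offset": [0, 0, 0.1], "gripper": 1},
])

```text
time_s: 10.55
position: [0.4672, 0.0026, 0.1975]
tcp_rot: [[-0.353, 0.936, 0.003], [0.936, 0.353, -0.001], [-0.002, 0.002, -1.0]]
force: [-1.5, 0.2, 16.0]
opening: 0.183
```

arm_command([
  {"rot": [0, 0, 0], "offset": [0, 0, 0.1], "gripper": 1},
  {"rot": [0, 0, 0], "offset": [0, 0, 0.1], "gripper": 1},
  {"rot": [0, 0, 0], "offset": [0, 0, 0.1], "gripper": 1},
])

```text
time_s: 10.85
position: [0.4672, 0.0026, 0.1967]
tcp_rot: [[-0.353, 0.936, 0.003], [0.936, 0.353, -0.001], [-0.002, 0.003, -1.0]]
force: [-1.9, 0.9, 20.3]
opening: 0.181
```

arm_command([
  {"rot": [0, 0, 0], "offset": [0, 0, -0.3], "gripper": 1},
  {"rot": [0, 0, 0], "offset": [0, 0, -0.6], "gripper": 1},
  {"rot": [0, 0, 0], "offset": [0, 0, -0.75], "gripper": 1},
  {"rot": [0, 0, 0], "offset": [0, 0, -0.75], "gripper": 1},
  {"rot": [0, 0, 0], "offset": [0, 0, -0.75], "gripper": 1},
])

```text
time_s: 11.35
position: [0.4671, 0.0026, 0.2025]
tcp_rot: [[-0.353, 0.936, 0.002], [0.936, 0.353, -0.001], [-0.001, 0.002, -1.0]]
force: [2.1, 0.1, 4.6]
opening: 0.183
```

Run:
```python
from h import *
s=bot.read_state(); print(s['time_s'],s['position'],s['force'],s['moment'])
a=snap('scene','sc5')['frame'];b=snap('side','sd5')['frame']
g=cv2.resize(a[200:280,270:350],(400,400),interpolation=cv2.INTER_CUBIC);h=cv2.resize(b[195:275,270:350],(400,400),interpolation=cv2.INTER_CUBIC)
cv2.imwrite('pics/crop5.png',np.hstack([g,h])[:,:,::-1])
```

```text
11.35 [0.46708384 0.0026296  0.20252968] [2.09259766 0.10616565 4.61941204] [ 0.01823715 -0.25794892  0.06781027]
```

View pics/crop5.png

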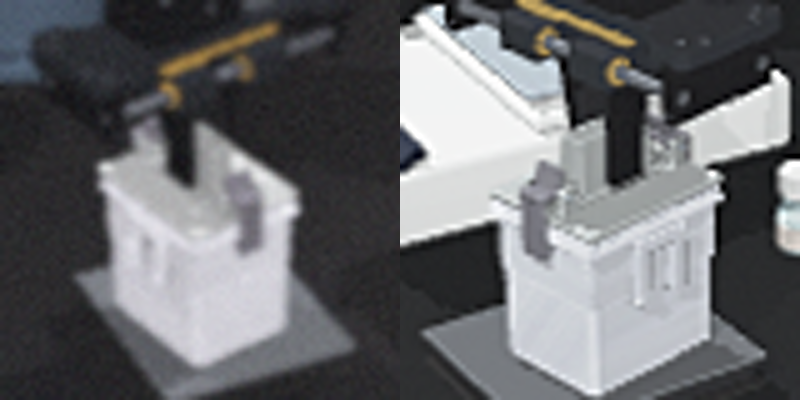

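Picture 10: the plate is flush on the rim and both arms hang upright alongside it. I test-lift 1 cm and check the weight.

arm_command([
  {"rot": [0, 0, 0], "offset": [0, 0, -0.2], "gripper": 1},
  {"rot": [0, 0, 0], "offset": [0, 0, -0.5], "gripper": 1},
  {"rot": [0, 0, 0], "offset": [0, 0, -0.8], "gripper": 1},
  {"rot": [0, 0, 0], "offset": [0, 0, -1.1], "gripper": 1},
  {"rot": [0, 0, 0], "offset": [0, 0, -1.1], "gripper": 1},
  {"rot": [0, 0, 0], "offset": [0, 0, -1.1], "gripper": 1},
])

```text
time_s: 12.05
position: [0.4659, 0.003, 0.213]
tcp_rot: [[-0.353, 0.936, -0.001], [0.936, 0.353, 0.0], [0.0, -0.001, -1.0]]
force: [0.6, -0.2, -5.2]
opening: 0.18
```

Run:
```python
from h import *
s=bot.read_state(); print(s['time_s'],s['position'],s['force'],s['moment'])
sc=load('scene0');w=load('w3');sd=load('side0')
snap('scene','sc6');snap('side','sd6')
# pan from scene corners
im=cv2.imread('pics/sd6.png');i2=cv2.imread('pics/sc6.png')
g=cv2.resize(i2[215:300,345:465],(424,300),interpolation=cv2.INTER_CUBIC);h=cv2.resize(im[180:255,230:350],(480,300),interpolation=cv2.INTER_CUBIC)
k=cv2.resize(cv2.imread('pics/sc6.png')[205:285,270:350],(300,300),interpolation=cv2.INTER_CUBIC);l=cv2.resize(im[190:270,270:350],(300,300),interpolation=cv2.INTER_CUBIC)
t=np.zeros((600,800,3),np.uint8);t[:300,:400]=g[:,:400];t[:300,400:]=h[:,:400];t[300:,:300]=k;t[300:,400:700]=l
cv2.imwrite('pics/crop6.png',t)
```

```text
12.05 [0.46591997 0.00295878 0.21303166] [ 0.55721386 -0.20192426 -5.21502192] [ 0.0428598  -0.01702323  0.00365233]
```

View pics/crop6.png

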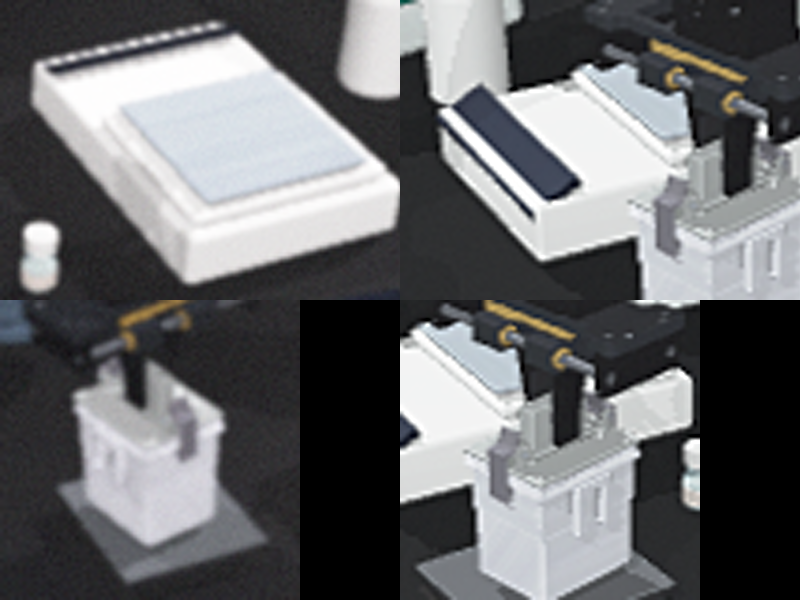

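Picture 11: the closed bucket hangs upright clear of its plate, and the reading of −5.2 N agrees with its weight. The pan corners in the scene crop are (120,105), (270,70), (370,165) and (210,205).

Run:
```python
from h import *
sc=load('sc6'); w=load('w3');s=bot.read_state();R=s['tcp_rot'];p=s['position']
q=[(345+u/3.533-.35,215+v/3.53-.35) for u,v in [(120,105),(270,70),(370,165),(210,205)]]
P=[ray(sc,a,.078)[:2].round(3) for a in q]; print(P,np.mean(P,0),[np.hypot(*(P[i]-P[i-1])).round(3) for i in range(4)])
# refine with LK-free colour segmentation: pan blue-ish mask
im=sc['frame'].astype(int); m=((im[:,:,2]-im[:,:,0]>12)&(im.sum(2)>350)).astype(np.uint8)
m[:,:345]=0;m[:,465:]=0;m[:215]=0;m[300:]=0
k,c=max([(cv2.contourArea(c),i) for i,c in enumerate(cv2.findContours(m,0,2)[0])]); c=cv2.findContours(m,0,2)[0][c]
b=cv2.minAreaRect(c); ap=cv2.approxPolyDP(c,6,True)[:,0]; print(ap)
A=[ray(sc,a,.078)[:2].round(3) for a in ap]; print(A)
x=[[-.08,-.08,.078],[-.08,.08,.078],[.08,.08,.078],[.08,-.08,.078]]
print(fitrect([(sc,q,x)],[.58,.3,0.1]))
print('wrist pan corner',ray(w,(512,238),.078)[:2])
f,_=fitrect([(sc,q,x)],[.58,.3,.1]); d=np.array([f[0],f[1],p[2]])-p; print('tool cm',(R.T@d*100).round(1))
```

```text
[array([0.509, 0.217]), array([0.497, 0.373]), array([0.659, 0.383]), array([0.669, 0.228])] [0.5835  0.30025] [np.float64(0.16), np.float64(0.156), np.float64(0.162), np.float64(0.155)]
[[447 260]
 [420 236]
 [380 245]
 [403 271]]
[array([0.65, 0.38]), array([0.505, 0.366]), array([0.514, 0.22 ]), array([0.661, 0.229])]
(array([0.58359029, 0.30068194, 0.07646193]), array([-0.6,  0.2,  0.4,  0. ,  0.7, -0.5, -0.4,  0.1]))
wrist pan corner [0.50479028 0.2149617 ]
tool cm [23.7 21.5 -0. ]
```

arm_command([
  {"rot": [0, 0, 0], "offset": [0, 0, -1.5], "gripper": 1},
  {"rot": [0, 0, 0], "offset": [0, 0, -4], "gripper": 1},
  {"rot": [0, 0, 0], "offset": [0, 0, -7], "gripper": 1},
  {"rot": [0, 0, 0], "offset": [0, 0, -10], "gripper": 1},
  {"rot": [0, 0, 0], "offset": [0, 0, -12], "gripper": 1},
  {"rot": [0, 0, 0], "offset": [1, 0.9, -12], "gripper": 1},
  {"rot": [0, 0, 0], "offset": [3, 2.7, -12], "gripper": 1},
  {"rot": [0, 0, 0], "offset": [5, 4.5, -12], "gripper": 1},
])

```text
time_s: 12.95
position: [0.4902, 0.0667, 0.3321]
tcp_rot: [[-0.351, 0.936, -0.002], [0.936, 0.351, 0.001], [0.002, -0.002, -1.0]]
force: [1.0, -0.0, -4.9]
opening: 0.18
```

arm_command([
  {"rot": [0, 0, 0], "offset": [2.2, 2, 0], "gripper": 1},
  {"rot": [0, 0, 0], "offset": [4.5, 4.1, 0], "gripper": 1},
  {"rot": [0, 0, 0], "offset": [6.8, 6.2, 0], "gripper": 1},
  {"rot": [0, 0, 0], "offset": [9.1, 8.3, 0], "gripper": 1},
  {"rot": [0, 0, 0], "offset": [11.4, 10.4, 0], "gripper": 1},
  {"rot": [0, 0, 0], "offset": [13.7, 12.4, 0], "gripper": 1},
  {"rot": [0, 0, 0], "offset": [16, 14.5, 0], "gripper": 1},
  {"rot": [0, 0, 0], "offset": [17.7, 16, 0], "gripper": 1},
])

```text
time_s: 13.75
position: [0.5775, 0.2903, 0.3305]
tcp_rot: [[-0.354, 0.935, -0.004], [0.935, 0.354, 0.0], [0.002, -0.003, -1.0]]
force: [0.4, 0.3, -5.4]
opening: 0.18
```

Run:
```python
from h import *
s=bot.read_state(); R=s['tcp_rot'];p=s['position'];print(s['time_s'],p,s['force'])
print((R.T@(np.array([.5836,.3007,.2582])-p)*100).round(2))
```

```text
13.75 [0.57750543 0.29027415 0.33049119] [ 0.40821408  0.27135353 -5.43509278]
[0.75 0.96 7.23]
```

arm_command([
  {"rot": [0, 0, 0], "offset": [0, 0, 1], "gripper": 1},
  {"rot": [0, 0, 0], "offset": [0, 0, 3], "gripper": 1},
  {"rot": [0, 0, 0], "offset": [0, 0, 4.5], "gripper": 1},
  {"rot": [0, 0, 0], "offset": [0, 0, 4.5], "gripper": 1},
  {"rot": [0, 0, 0], "offset": [0, 0, 4.5], "gripper": 1},
  {"rot": [0, 0, 0], "offset": [0, 0, 4.5], "gripper": 1},
])

```text
time_s: 14.35
position: [0.5784, 0.2877, 0.2886]
tcp_rot: [[-0.352, 0.936, 0.001], [0.936, 0.352, 0.0], [-0.0, 0.001, -1.0]]
force: [0.5, 0.4, -6.3]
opening: 0.187
```

Run:
```python
from h import *
s=bot.read_state(); R=s['tcp_rot'];p=s['position'];print(s['time_s'],p,s['force'])
print((R.T@(np.array([.5836,.3007,.2582])-p)*100).round(2))
a=snap('scene','sc7')['frame'];b=snap('side','sd7')['frame']
g=cv2.resize(a[175:295,345:465],(400,400),interpolation=cv2.INTER_CUBIC);h=cv2.resize(b[125:245,235:355],(400,400),interpolation=cv2.INTER_CUBIC)
cv2.imwrite('pics/crop7.png',np.hstack([g,h])[:,:,::-1])
```

```text
14.35 [0.57839232 0.28766201 0.28859909] [ 0.49393952  0.42496923 -6.26499755]
[1.04 0.94 3.04]
```

Bottom of the bucket should be about 30 mm above the pan. I centre it and lower it.

arm_command([
  {"rot": [0, 0, 0], "offset": [0.5, 0.5, 0.5], "gripper": 1},
  {"rot": [0, 0, 0], "offset": [1.0, 0.9, 1.2], "gripper": 1},
  {"rot": [0, 0, 0], "offset": [1.0, 0.9, 1.8], "gripper": 1},
  {"rot": [0, 0, 0], "offset": [1.0, 0.9, 2.2], "gripper": 1},
  {"rot": [0, 0, 0], "offset": [1.0, 0.9, 2.2], "gripper": 1},
  {"rot": [0, 0, 0], "offset": [1.0, 0.9, 2.2], "gripper": 1},
])

```text
time_s: 15.05
position: [0.5829, 0.3, 0.266]
tcp_rot: [[-0.353, 0.936, -0.001], [0.936, 0.353, -0.0], [-0.0, -0.001, -1.0]]
force: [1.0, -0.2, -6.0]
opening: 0.183
```

arm_command([
  {"rot": [0, 0, 0], "offset": [0, 0, 0.1], "gripper": 1},
  {"rot": [0, 0, 0], "offset": [0, 0, 0.2], "gripper": 1},
  {"rot": [0, 0, 0], "offset": [0, 0, 0.3], "gripper": 1},
  {"rot": [0, 0, 0], "offset": [0, 0, 0.4], "gripper": 1},
  {"rot": [0, 0, 0], "offset": [0, 0, 0.4], "gripper": 1},
  {"rot": [0, 0, 0], "offset": [0, 0, 0.4], "gripper": 1},
])

```text
time_s: 15.65
position: [0.583, 0.3001, 0.2623]
tcp_rot: [[-0.353, 0.936, -0.0], [0.936, 0.353, 0.0], [0.0, -0.0, -1.0]]
force: [-0.6, 0.6, -5.4]
opening: 0.18
```

Now 1 mm at a time, watching for the weight to come off.

arm_command([
  {"rot": [0, 0, 0], "offset": [0, 0, 0.05], "gripper": 1},
  {"rot": [0, 0, 0], "offset": [0, 0, 0.1], "gripper": 1},
  {"rot": [0, 0, 0], "offset": [0, 0, 0.15], "gripper": 1},
  {"rot": [0, 0, 0], "offset": [0, 0, 0.2], "gripper": 1},
  {"rot": [0, 0, 0], "offset": [0, 0, 0.2], "gripper": 1},
  {"rot": [0, 0, 0], "offset": [0, 0, 0.2], "gripper": 1},
])

```text
time_s: 16.25
position: [0.583, 0.3001, 0.2602]
tcp_rot: [[-0.353, 0.936, -0.0], [0.936, 0.353, -0.0], [0.0, -0.0, -1.0]]
force: [0.0, 0.1, -5.3]
opening: 0.182
```

arm_command([
  {"rot": [0, 0, 0], "offset": [0, 0, 0.05], "gripper": 1},
  {"rot": [0, 0, 0], "offset": [0, 0, 0.1], "gripper": 1},
  {"rot": [0, 0, 0], "offset": [0, 0, 0.1], "gripper": 1},
  {"rot": [0, 0, 0], "offset": [0, 0, 0.1], "gripper": 1},
])

```text
time_s: 16.65
position: [0.5829, 0.3001, 0.2592]
tcp_rot: [[-0.353, 0.936, -0.0], [0.936, 0.353, -0.0], [0.0, -0.0, -1.0]]
force: [-0.1, -1.2, -5.5]
opening: 0.179
```

arm_command([
  {"rot": [0, 0, 0], "offset": [0, 0, 0.05], "gripper": 1},
  {"rot": [0, 0, 0], "offset": [0, 0, 0.1], "gripper": 1},
  {"rot": [0, 0, 0], "offset": [0, 0, 0.1], "gripper": 1},
  {"rot": [0, 0, 0], "offset": [0, 0, 0.1], "gripper": 1},
])

```text
time_s: 17.05
position: [0.583, 0.3001, 0.2584]
tcp_rot: [[-0.353, 0.936, 0.0], [0.936, 0.353, 0.0], [0.0, 0.0, -1.0]]
force: [0.2, 0.4, -4.8]
opening: 0.183
```

arm_command([
  {"rot": [0, 0, 0], "offset": [0, 0, 0.05], "gripper": 1},
  {"rot": [0, 0, 0], "offset": [0, 0, 0.05], "gripper": 1},
  {"rot": [0, 0, 0], "offset": [0, 0, 0.05], "gripper": 1},
  {"rot": [0, 0, 0], "offset": [0, 0, 0.05], "gripper": 1},
])

```text
time_s: 17.45
position: [0.583, 0.3002, 0.2583]
tcp_rot: [[-0.353, 0.936, 0.0], [0.936, 0.353, 0.0], [0.0, 0.0, -1.0]]
force: [-2.3, 0.3, -0.3]
opening: 0.179
```

Weight is off at z=0.2583, as predicted (0.2582). Releasing.

arm_command([
  {"rot": [0, 0, 0], "offset": [0, 0, 0], "gripper": 0.4},
  {"rot": [0, 0, 0], "offset": [0, 0, 0], "gripper": 0.4},
  {"rot": [0, 0, 0], "offset": [0, 0, 0], "gripper": 0.4},
  {"rot": [0, 0, 0], "offset": [0, 0, 0], "gripper": 0.4},
  {"rot": [0, 0, 0], "offset": [0, 0, 0], "gripper": 0.4},
  {"rot": [0, 0, 0], "offset": [0, 0, 0], "gripper": 0.4},
])

```text
time_s: 18.05
position: [0.5831, 0.3001, 0.2578]
tcp_rot: [[-0.353, 0.936, 0.0], [0.936, 0.353, 0.0], [-0.0, 0.0, -1.0]]
force: [-0.4, -0.2, -0.9]
opening: 0.578
```

arm_command([
  {"rot": [0, 0, 0], "offset": [0, 0, -1], "gripper": 0.4},
  {"rot": [0, 0, 0], "offset": [0, 0, -3], "gripper": 0.4},
  {"rot": [0, 0, 0], "offset": [0, 0, -6], "gripper": 0.4},
  {"rot": [0, 0, 0], "offset": [0, 0, -9], "gripper": 0.4},
  {"rot": [0, 0, 0], "offset": [0, 0, -12], "gripper": 0.4},
  {"rot": [0, 0, 0], "offset": [0, 0, -12], "gripper": 0.4},
  {"rot": [0, 0, 0], "offset": [0, 0, -12], "gripper": 0.4},
  {"rot": [0, 0, 0], "offset": [0, 0, -12], "gripper": 0.4},
])

```text
time_s: 18.85
position: [0.5823, 0.2999, 0.3766]
tcp_rot: [[-0.353, 0.936, -0.002], [0.936, 0.353, -0.001], [0.0, -0.002, -1.0]]
force: [0.0, 0.5, 0.3]
opening: 0.604
```

Run:
```python
from h import *
s=bot.read_state(); print(s['time_s'],s['position'],s['force'],s['opening'])
a=snap('scene','sc8')['frame'];b=snap('side','sd8')['frame'];w=snap('wrist','w8')['frame']
g=cv2.resize(a[175:295,345:465],(400,300),interpolation=cv2.INTER_CUBIC);h=cv2.resize(b[135:225,240:360],(400,300),interpolation=cv2.INTER_CUBIC)
k=cv2.resize(w,(400,300)); l=cv2.resize(a[160:400,100:500],(400,240));l=cv2.copyMakeBorder(l,0,60,0,0,0)
g=cv2.resize(a[190:280,345:465],(400,300),interpolation=cv2.INTER_CUBIC)
cv2.imwrite('pics/final.png',np.vstack([np.hstack([g,h]),np.hstack([k,l])])[:,:,::-1])
```

```text
18.85 [0.58228828 0.29988609 0.37664597] [0.01096185 0.47775124 0.27826571] 0.6035296636145254
```

View pics/final.png

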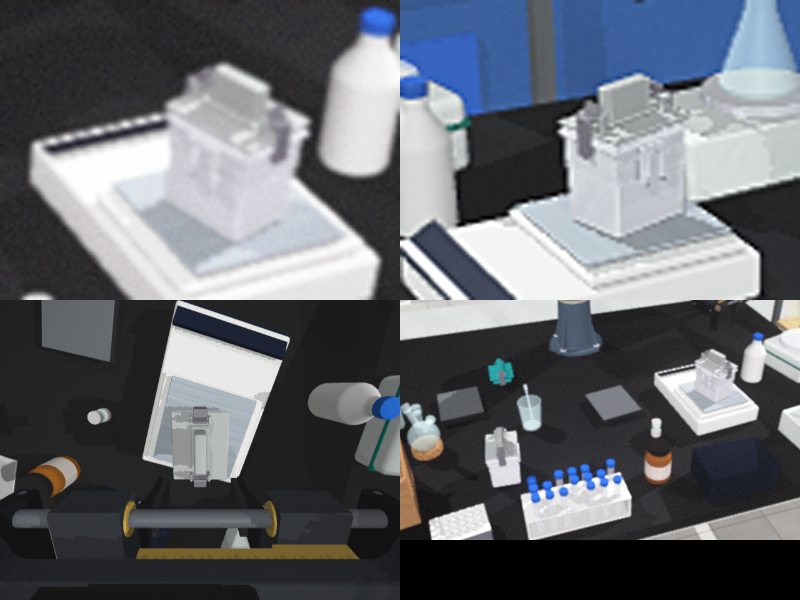

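The closed bucket stands upright in the middle of the pan, the gripper is clear, and the bystanders look unmoved. Handing in.

```bash
python3 -c "
from rig import ticket; print(ticket.hand_in())"
```

```text
the job is handed in; nothing more can be done
None
```

The bucket is closed and standing on the balance pan, and I handed the job in at about 19 s of the 53 s allowed. The hand-in gives no verdict.

- **Closing:** I pressed the lid down until the push peaked at about 15 N, dropped about 3 N at the snap, then rose past 18 N. I stopped at about 22 N on the lid, counting its own weight; the limit is 35 N. The image showed the plate flush on the rim.
- **Carrying:** In a 1 cm test lift the whole bucket came up, with about 5.2 N hanging from the gripper. The bucket touched the pan at the predicted height to within about 1 mm, and I lowered it only until its weight came off the gripper.
- **Last checks:** The final pictures show the bucket upright near the middle of the pan, about 1 mm off by my measurements. The lid looks home, the gripper is clear, and the other things look unmoved.
- **Not measured:** I judged the clip arm angles from the force drop, the lift and the images only. I checked the bystanders by eye only.

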